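# Set and lock the end stop of a slicing guide

## Robot

A 6-joint arm with a two-finger parallel gripper is mounted at the origin on the work surface. World frame = base frame: x ahead of the robot, y to its left, z up, the work surface at z = 0. Lengths are in m, angles in rad, forces in N, time in s.
With the tool pointing down it reaches from about 0.25 to 0.725 m from the base axis. Payload 9.7 kg.
Tool frame: the origin (TCP) lies at the very end of the fingers, on their centre line; the grasp point (between the pads) lies behind it (r.grasp_offset is the z of the grasp point in the tool frame, in m); z points along the fingers, y is the direction in which the jaws open and shut (so a half turn about z gives the same grasp; the last joint's range is limited). The gripper opens to 85 mm and grips with 20 to 120 N. Pads are 22 mm wide; open, the fingers measure 114 mm over their backs; the gripper's body (76 mm by 85 mm) begins 54 mm behind the grasp point. The pads swing forward as they close: fully open they stand 13 mm farther back than shut.
Start: joints at [1.274, 0.087, 0.176, 1.66, 0, 1.571], TCP at [0.161, 0.526, 0.231] pointing down, gripper open.
Joint ranges: [-3.13, 3.13], [-0.85, 1.81], [-1.15, 1.24], [-2.2, 2.28], [-1.44, 1.52], [-3.14, 3.14]. Speed limits (rad/s): [2.22, 2.22, 2.57, 3.14, 3.14, 3.14].

## Interface

Orientations are given as a rotation vector (axis times angle).
In Python, from station import sensors, get_image, r, nets gives the robot as it stands. The module is installed in compiled form; this text tells all that it offers.
- The arm moves only by the tool drive_tool, never from a script. Its argument "increments" is text: rows parted by semicolons, each of 5 numbers parted by spaces: the shift along the world's x, y, z in mm, then the turn about the world's z in rad, then the opening, from 0 (shut) to 1 (fully open). In form: x y z turn jaw; .... A call has 1 to 12 rows; each row shifts and turns the commanded pose from where the row before left it; what a row does not reach is not made up. A row lasts 1/12 s, in which the tool goes at most 41.7 mm and 7.16 degrees, less where a joint would pass 70% of its speed; a pose out of reach is approached as far as the arm can. A call with a gripper value outside its range is refused whole. The fingers move at their own pace and stop on an object; the grip force is fixed at half the most. Time passes only in rows, so rows that do not move let the fingers close. It gives the time, the measured TCP pose, the force and the opening at its end, in the units of the state.
- sensors.state(): the state, without advancing time (a new reading comes with each control period).
- get_image(name): name is "scene" or "top"; returns a dict with "color" (480x640x3 uint8, red, green, blue), "fx", "fy", "cx", "cy" (pixels), "R" (3x3) and "t" (3): a world point X has camera coordinates R X + t. Camera axes: x right, y down, z forward; pixel columns grow to the right and rows downward; lengths in m; the calibration is good to about 2 mm. A picture is of the moment at which its call begins. There is no depth.
- r.close_job(): hands the job in, once; it reports no verdict.
Trained networks look in a picture, given as the dict that the camera call returned (one of the last four; its "shot" number tells which), for a name from the list of things; names that differ only in an ending like _2 or _b are one class to them, and where a whole thing is asked for, a point or a joint stands for the part that bears it (a point fixed in the world has none). Each returns a list of dicts, best first, with "confidence" (0 to 1); they miss things now and then, are a little off and sometimes report something else, mostly with a low value. They report only what shows in the picture. A call takes as long as a camera call.
- nets.spot_in(thing, picture): "point" ([column, row] in pixels, amid what is visible of it).
- nets.cut_out(thing, picture): "region" (480x640 bool, what is visible of it) and "point" ([column, row] in pixels, amid what is visible of it).
- nets.spot_point(thing, picture): "point" ([column, row] in pixels: a listed point, or the origin of a listed thing).
The state is a dict: "time": time; "qpos": joint angles; "qd": joint speeds; "joint_torque": joint torques, N m; "tcp_pos": TCP position; "tool_rot": TCP orientation; "contact_force": force on the tool from outside, world axes, zero at the start; "ft_torque": the same for the moment, N m; "grip_width": opening from 0.0 (shut) to 1.0 (fully open).
Only numpy, scipy, OpenCV 4.12 (cv2) and the standard library are available. Lean on these libraries where they do the work, as an engineer would, in place of code of your own. Each camera call takes 0.05 s, during which the arm holds its last target. There are 200 camera calls.

## Task

Set the slicing guide for its thinnest slice: with the fingertips, push the end stop along the board until it is fully home against its pins, and then tighten the loose wing nut by stroking its wings clockwise (seen from above) with a fingertip, stroke after stroke, until it is fully tight. Only touch and push: do not grip or pinch the stop or the nut, do not force either once it has stopped, and leave all the other things on the table and board where they are.

Things in the scene. Friction and masses are not known exactly. Their poses are not given: they have to be found in the camera images.
- guide: bread-slicing guide for an electric knife, fixed to the table: a wooden board 170 mm (its x) by 350 mm (its y), 18 mm thick; origin under the board's centre, z up, x away from the robot at yaw 0. A wooden fence stands along its far edge; the front is open but for two thin steel rods.
- fence_top (a point): middle of the top inner edge of the guide's wooden back fence, 52 mm above the table. The fence is 12 mm thick and runs the guide's whole length along y at guide x = +60 to +72 mm, 34 mm from the wing nut's axis, so a fingertip cannot go all the way round the nut.
- blade_slot (a point): middle of the knife's blade slot, on the board at guide x = 0, y = +78 mm. The slot lies between pairs of 8 mm steel rods at y = +72 and +84 mm: two rods at x = -78 mm and two on top of the fence, all ending 108 mm above the table.
- end_stop (a joint): aluminium end stop sliding along guide y: plate 122 mm wide (guide x -72 to +50 mm), 8 mm thick, top 74 mm above the table, with a slotted tongue running to -y under the wing nut. Value in m: 0 = fully home, against two steel pins by the blade slot, where it stops dead (plate's -y face then at guide y = +55 mm); negative = that far back to -y. Starts 30 to 55 mm back; friction 2.5 N; stays where left.
- stop_push (a point): point on the -y face of the end stop's plate, at guide x = -30 mm, 50 mm above the table; it moves with the stop. Push here towards the guide's +y. The stop's tongue is 34 mm wide, centred on guide x = +26 mm, its top 22 mm above the table.
- wing_nut (a joint): large steel wing nut on a fixed upright stud through the tongue's slot. Value in rad, growing clockwise seen from above: 0 = fully tight (it stops dead; the two wings then lie along the guide's y), negative = that much still to turn clockwise. Starts 3.8 to 5.6 rad (0.6 to 0.9 turn) loose; friction about 0.03 N m; stays where it is left; does not change height.
- nut_axis (a point): point on the wing nut's axis, at guide x = +26 mm, y = -85 mm, 41 mm above the table, mid-height of its two opposite upright wings. Each wing is 6 mm thick, reaches 32 mm from the axis and stands from 32 to 50 mm above the table. The hub is 19 mm across to 42 mm, the flange 26 mm across to 27 mm, the stud's top at 51 mm above the table.
- mill: small dark wooden pepper mill standing on the guide's +y end, 42 mm across, 100 mm tall; origin under its base. Leave alone.
- stopper: small steel bottle stopper standing on the guide near its front -y corner, 34 mm across its head, 34 mm tall; origin under its base. Leave alone.
- spoon: steel table spoon 180 mm long lying on the table along the front of the guide. Leave alone.
- mug: white ceramic mug 80 mm across, 90 mm tall, to the left behind; origin under its base. Leave alone.
- jar: glass jar with a steel lid, 72 mm across, 100 mm tall, to the left; origin under its base. Leave alone.
- tin: paper-labelled metal can 74 mm across, 110 mm tall, to the right; origin under its base. Leave alone.

How it is judged:
On the way, in this order (a step that is already met when the one before it is completed fails the run):
1. the end stop is fully home against its pins, with the nut still loose (value of joint end_stop above -0.003 m and not (value of joint wing_nut above -0.2 rad)), for 0.2 s.
2. the wing nut is tight (value of joint wing_nut above -0.2 rad and value of joint end_stop above -0.003 m), for 0.2 s.
At the end, for the whole second after the job is handed in: the end stop is within 3 mm of its pins, the wing nut within 0.2 rad of fully tight, both at rest, and every bystander within 20 mm of where it stood (all of step 2 and velocity of joint wing_nut between -0.1 and 0.1 rad/s and velocity of joint end_stop between -0.01 and 0.01 m/s and distance of each of mill, stopper, spoon, mug, jar, tin from where it was at the start of the episode below 0.02 m); the robot touches nothing.
It fails at once if the wing nut is gripped, pinched or forced (more than 45 N of finger force on it) (contact force between the fingers and wing_nut above 45 N).
It fails at once if the end stop is gripped, pinched or forced (more than 45 N of finger force on it) (contact force between the fingers and end_stop above 45 N).
It fails at once if a bystander is knocked, moved or lifted (20 mm) (distance of any of mill, stopper, spoon, mug, jar, tin from where it was at the start of the episode above 0.02 m).
It also fails if it takes over 54 s, if anything falls off the work surface, if the arm or the gripper's body presses on something with over 40 N, if the wrist force passes 120 N, or if a joint passes its speed limit or range.

## Working session

There is one attempt and no reset: what is moved stays moved. The work goes in short steps, Python scripts to look and compute and a tool call to move; the robot and the scene stay as the last step left them, time stands still between calls to the robot, and variables do not carry over. Pictures are saved under pics/ and viewed, about 8 in all and at most 12, crops included, and the job is handed in when it is done.

Besides the shell and the picture viewer there is one more tool, called after "Emit:" by a JSON object that holds its "fn" and its "kwargs". drive_tool: Moves the arm, as the interface text tells. Its arguments: {"type":"object","properties":{"increments":{"type":"string"}},"required":["increments"]}

```bash
mkdir -p pics; cat > h.py <<'E'
import numpy as np, cv2
from station import sensors, get_image, r, nets
def ray(p,im):
    d=np.array([(p[0]-im['cx'])/im['fx'],(p[1]-im['cy'])/im['fy'],1.]); R=np.array(im['R']); return -R.T@np.array(im['t']), R.T@d
def at_z(p,im,z):
    c,d=ray(p,im); return c+d*(z-c[2])/d[2]
def proj(X,im):
    c=np.array(im['R'])@np.array(X)+np.array(im['t']); return np.array([im['fx']*c[0]/c[2]+im['cx'],im['fy']*c[1]/c[2]+im['cy']])
def save(im,n): cv2.imwrite('pics/'+n,cv2.cvtColor(im['color'],cv2.COLOR_RGB2BGR))
E
python3 - <<'E'
from h import *
a=get_image('scene');b=get_image('top');save(a,'s0.png');save(b,'t0.png')
for n,z in [('guide',0),('fence_top',.052),('blade_slot',.018),('nut_axis',.041),('stop_push',.05),('mill',.018),('stopper',.018),('spoon',0),('tin',0),('jar',0),('mug',0)]:
    for nm,im in(('s',a),('t',b)):
        for o in nets.spot_point(n,im)[:1]: print(n,nm,round(o['confidence'],2),np.round(o['point']),np.round(at_z(o['point'],im,z),4))
s=sensors.state();print(s['time'],s['tcp_pos'],s['tool_rot'],r.grasp_offset)
for im in(a,b): print(-np.array(im['R']).T@im['t'])
E
```

```text
guide s 0.64 [320. 238.] [0.5331 0.0527 0.    ]
guide t 0.88 [289. 258.] [0.532  0.0569 0.    ]
fence_top s 0.58 [343. 234.] [0.5946 0.0529 0.052 ]
fence_top t 0.95 [290. 228.] [0.5976 0.0497 0.052 ]
blade_slot s 0.8 [338. 214.] [0.5465 0.1252 0.018 ]
blade_slot t 0.64 [254. 250.] [0.552  0.1395 0.018 ]
nut_axis s 0.61 [313. 253.] [ 0.5526 -0.0202  0.041 ]
nut_axis t 0.76 [325. 249.] [ 0.5472 -0.0314  0.041 ]
stop_push s 0.84 [322. 210.] [0.5149 0.0957 0.05  ]
stop_push t 0.72 [275. 265.] [0.5098 0.0861 0.05  ]
mill s 0.95 [350. 197.] [0.547  0.1917 0.018 ]
mill t 0.83 [238. 251.] [0.5492 0.1782 0.018 ]
stopper s 0.65 [353. 196.] [0.5535 0.1962 0.018 ]
stopper t 0.5 [337. 287.] [ 0.4562 -0.0575  0.018 ]
spoon s 0.77 [297. 207.] [0.433  0.1118 0.    ]
spoon t 0.63 [261. 301.] [0.4295 0.1259 0.    ]
tin s 0.92 [232. 441.] [ 0.6015 -0.437   0.    ]
tin t 0.88 [486. 227.] [ 0.597 -0.432  0.   ]
jar s 0.58 [369. 142.] [0.5019 0.4184 0.    ]
jar t 0.93 [139. 278.] [0.4898 0.4213 0.    ]
mug t 0.61 [152. 201.] [0.6805 0.3934 0.    ]
1.2 [0.16085404 0.52594433 0.23129079] [ 4.64498271e-01  3.10704266e+00 -1.17202594e-05] -0.0187
[ 0.83233065 -0.50386863  0.89665546]
[ 0.40170109 -0.0150977   1.18005768]
```

View pics/s0.png

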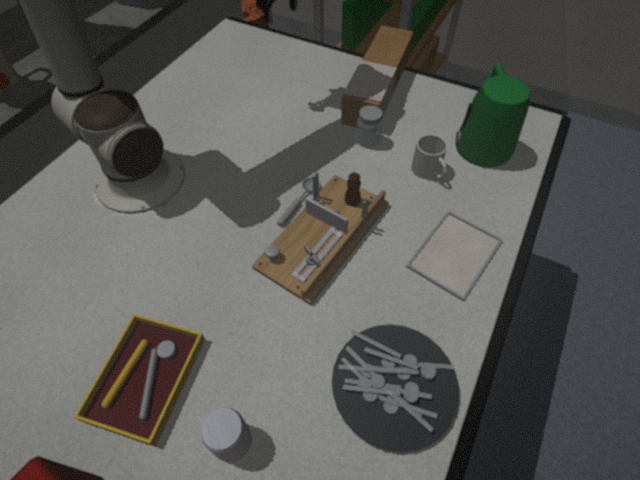

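View pics/t0.png

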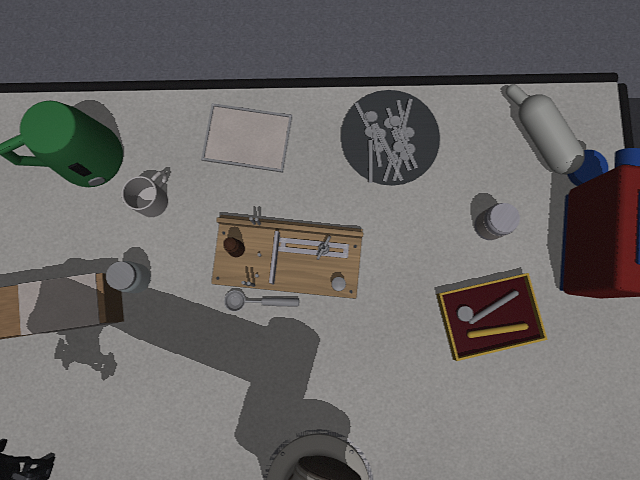

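```bash
python3 - <<'E'
from h import *
from scipy.optimize import least_squares
a=get_image('scene');b=get_image('top')
M={'fence_top':(.06,0,.052),'blade_slot':(0,.078,.018),'nut_axis':(.026,-.085,.041),'guide':(0,0,0)}
obs=[]
for im in(a,b):
    for n in M:
        for o in nets.spot_point(n,im)[:1]: obs.append((im,M[n],o['point'],n))
def W(p,m): c,s=np.cos(p[2]),np.sin(p[2]); return [p[0]+c*m[0]-s*m[1],p[1]+s*m[0]+c*m[1],m[2]]
f=lambda p:np.concatenate([proj(W(p,m),im)-q for im,m,q,n in obs])
z=least_squares(f,[.53,.05,-.09],loss='soft_l1');print(z.x,np.round(z.fun.reshape(-1,2),1))
# region fit: board outline in top
g=nets.cut_out('guide',b)[0]['region'].astype(np.uint8)
h=cv2.cvtColor(b['color'],cv2.COLOR_RGB2HSV)
x0,y0,w,hh=cv2.boundingRect(g);print(x0,y0,w,hh)
print(cv2.minAreaRect(cv2.findNonZero(g)))
np.save('g.npy',z.x)
out=[]
for im,c in((b,(205,200,165,110)),(a,(240,165,160,140))):
    k=5 if im is b else 5
    x,y,w,H=c; I=cv2.resize(cv2.cvtColor(im['color'][y:y+H,x:x+w],cv2.COLOR_RGB2BGR),None,fx=k,fy=k,interpolation=cv2.INTER_CUBIC)
    I=cv2.convertScaleAbs(I,alpha=1.4)
    P=lambda m:tuple(int(v) for v in (proj(W(z.x,m),im)-[x,y]+.5)*k)
    for m in [(-.085,-.175,.018),(-.085,.175,.018),(.085,-.175,.018),(.085,.175,.018),(.026,-.085,.041),(.06,-.175,.052),(.06,.175,.052),(.072,-.175,.052),(.072,.175,.052),(-.078,.072,.108),(-.078,.084,.108)]: cv2.circle(I,P(m),3,(0,0,255),-1)
    cv2.imwrite('pics/c%d.png'%len(out),I);out.append(1)
E
```

```text
[ 0.53769154  0.05990721 -0.13112363] [[-1.   1.9]
 [ 2.4 -2.1]
 [-0.   3.6]
 [-0.5  2.3]
 [ 1.5  0.9]
 [-0.9  3.5]
 [-2.9 -0.3]
 [-1.6 -1.7]]
211 215 151 83
((286.44635009765625, 256.2848815917969), (148.103759765625, 70.96401977539062), 5.980599880218506)
```

View pics/c0.png

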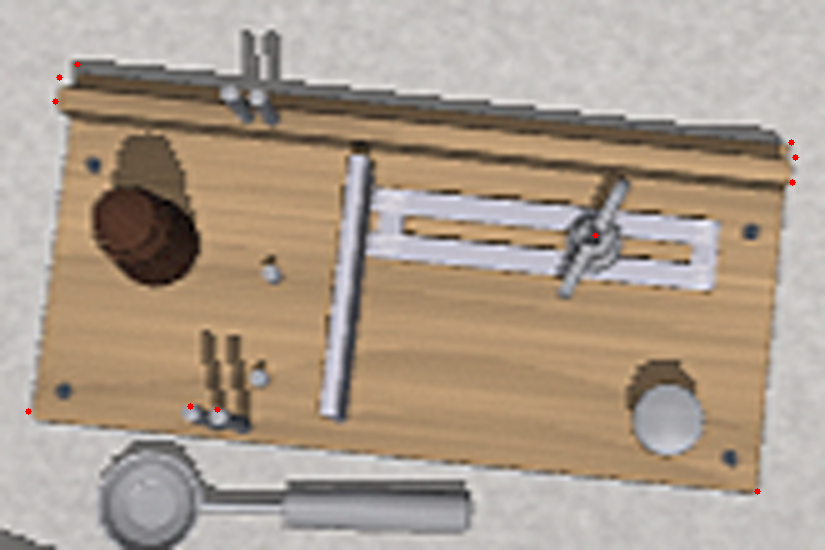

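View pics/c1.png

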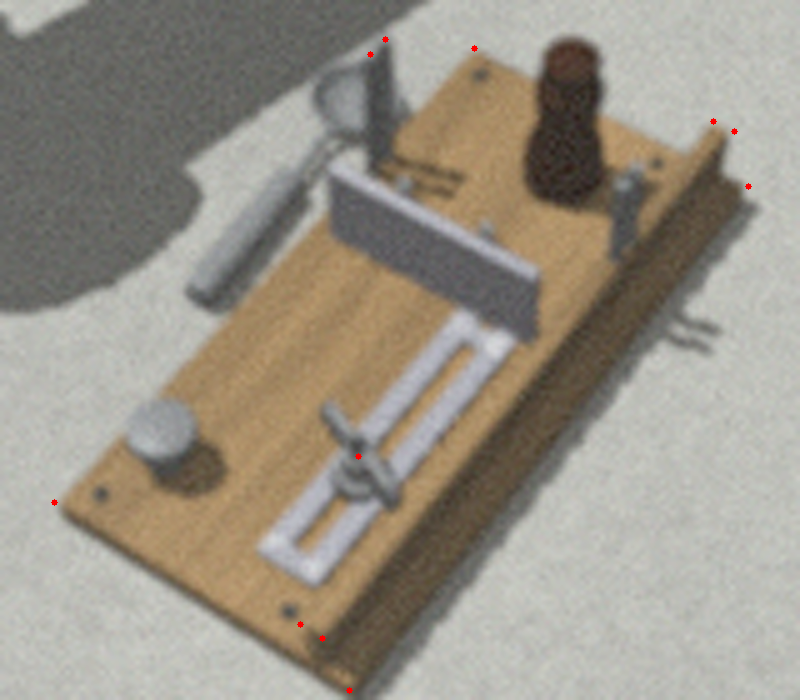

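```bash
cat >> h.py <<'E'
def W(p,m): c,s=np.cos(p[2]),np.sin(p[2]); return np.array([p[0]+c*m[0]-s*m[1],p[1]+s*m[0]+c*m[1],m[2]])
E
python3 - <<'E'
from h import *
from scipy.optimize import least_squares
a=get_image('scene');b=get_image('top')
C=[(b,205,200,[(33,418,-.085,.175,.018),(757,492,-.085,-.175,.018),(193,411,-.078,.084,.108),(217,417,-.078,.072,.108),(58,88,.072,.175,.052),(787,158,.072,-.175,.052),(593,236,.026,-.085,.045)]),
(a,240,165,[(65,510,-.085,-.175,.018),(476,53,-.085,.175,.018),(350,688,.085,-.175,.018),(735,128,.072,.175,.052),(357,452,.026,-.085,.045)])]
obs=[(im,(q[2:]),np.array([q[0]/5-.5+x,q[1]/5-.5+y])) for im,x,y,L in C for q in L]
f=lambda p:np.concatenate([proj(W(p,m),im)-q for im,m,q in obs])
z=least_squares(f,[.53,.05,-.09],loss='soft_l1');print(z.x,np.round(z.fun.reshape(-1,2),1))
np.save('g.npy',z.x);p=z.x
pt=lambda im,x,y,u,v,h:at_z((u/5-.5+x,v/5-.5+y),im,h)
def G(X): d=np.array(X[:2])-p[:2];c,s=np.cos(p[2]),np.sin(p[2]);return np.round([c*d[0]+s*d[1],-s*d[0]+c*d[1]],4)
print('nut',W(p,(.026,-.085,0)))
for u,v in((622,182),(565,292)): print('wing top',G(pt(b,205,200,u,v,.05)))
for u,v in((330,408),(390,495)): print('wing s',G(pt(a,240,165,u,v,.05)))
for u,v in((358,155),(333,415)): print('plate top end top',G(pt(b,205,200,u,v,.074)))
for u,v in((330,168),(538,275)): print('plate top +? scene',G(pt(a,240,165,u,v,.074)))
print('stopper',G(pt(b,205,200,667,420,.034)),'mill top',G(pt(b,205,200,125,220,.118)))
print('axes x',np.cos(p[2]),np.sin(p[2]))
E
```

```text
[ 0.53648742  0.06025153 -0.12208479] [[-0.8 -0. ]
 [ 0.3 -0.3]
 [-0.4  0. ]
 [ 0.2 -0.7]
 [-0.3 -1. ]
 [ 1.3 -0.4]
 [ 0.2 -0.1]
 [-2.2 -1.3]
 [-1.3 -1.2]
 [ 0.3  0.3]
 [-0.9  0.1]
 [ 0.3 -0.3]]
nut [ 0.55194245 -0.02728213  0.        ]
wing top [ 0.0519 -0.0956]
wing top [-0.0028 -0.074 ]
wing s [ 0.0036 -0.0758]
wing s [ 0.0534 -0.0989]
plate top end top [0.0485 0.0272]
plate top end top [-0.0719  0.025 ]
plate top +? scene [-0.0683  0.0258]
plate top +? scene [0.0504 0.0273]
stopper [-0.0567 -0.1279] mill top [0.0024 0.1215]
axes x 0.9925569035799735 -0.12178174393452888
```

Emit:
{"fn": "drive_tool", "kwargs": {"increments": "15 -24 0 0.015 0;18 -24 0 0.015 0;18 -24 0 0.015 0;18 -24 0 0.015 0;18 -24 0 0.015 0;18 -24 0 0.015 0;18 -24 0 0.015 0;18 -24 0 0.015 0;18 -24 0 0.015 0;18 -24 0 0.015 0;18 -24 0 0.015 0;18 -24 0 0.01 0"}}

```text
time: 2.85
tcp_pos: [0.3745, 0.2366, 0.2315]
tool_rot: [0.19, 3.135, 0.001]
contact_force: [0.4, -0.4, -0.5]
grip_width: -0.001
```

Emit:
{"fn": "drive_tool", "kwargs": {"increments": "18 -24 0 0 0;18 -24 0 0 0;18 -24 0 0 0;18 -24 0 0 0;18 -24 0 0 0;18 -24 0 0 0;18 -24 0 0 0;15 -22 0 0 0;0 0 0 0 0;0 0 0 0 0"}}

```text
time: 3.68
tcp_pos: [0.5152, 0.0469, 0.2309]
tool_rot: [-0.195, -3.135, 0.0]
contact_force: [-0.3, 0.1, -0.0]
grip_width: 0.004
```

Emit:
{"fn": "drive_tool", "kwargs": {"increments": "0 0 -25 0 0;0 0 -25 0 0;0 0 -25 0 0;0 0 -25 0 0;0 0 -25 0 0;0 0 -25 0 0;0 0 -15 0 0;0 0 -10 0 0;0 0 -6 0 0;0 0 0 0 0"}}

```text
time: 4.52
tcp_pos: [0.5143, 0.0484, 0.0497]
tool_rot: [-0.19, -3.135, 0.0]
contact_force: [0.6, 1.2, 0.6]
grip_width: -0.001
```

```bash
python3 - <<'E'
from h import *
p=np.load('g.npy')
a=get_image('scene');b=get_image('top')
s=sensors.state();X=np.array(s['tcp_pos']);print(X,proj(X,a),proj(X,b),s['contact_force'])
L=[]
for im,c in((b,(225,200,130,110)),(a,(255,130,130,150))):
    x,y,w,H=c; I=cv2.resize(cv2.cvtColor(im['color'][y:y+H,x:x+w],cv2.COLOR_RGB2BGR),(int(w*3),int(H*3)) if 0 else (390,int(H*3)),interpolation=cv2.INTER_CUBIC)
    q=(proj(X,im)-[x,y]+.5)*3; cv2.circle(I,tuple(int(v) for v in q),2,(0,0,255),-1)
    L.append(cv2.copyMakeBorder(I,0,450-I.shape[0],0,0,cv2.BORDER_CONSTANT))
cv2.imwrite('pics/d.png',cv2.convertScaleAbs(np.hstack(L),alpha=1.5))
E
```

```text
[0.51525228 0.0482592  0.05129435] [312.56146695 223.70395188] [291.42850453 262.45089101] [0.19790952 0.08389486 0.30688103]
```

View pics/d.png

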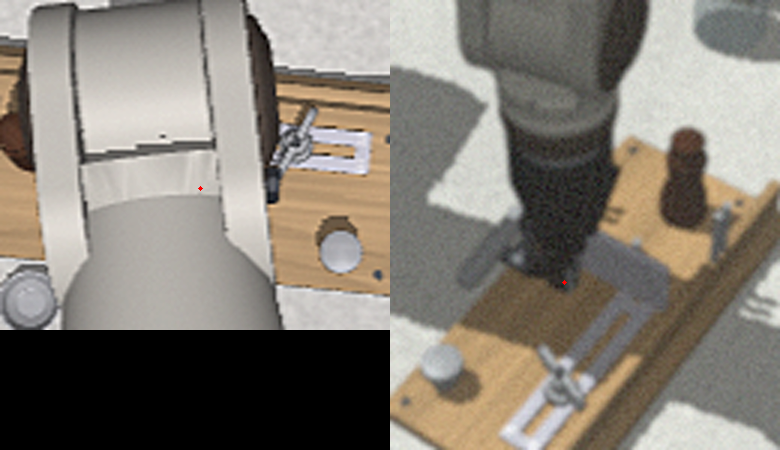

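Emit:
{"fn": "drive_tool", "kwargs": {"increments": "1 8 0 0 0;1 8 0 0 0;0.5 4 0 0 0;0.5 4 0 0 0;0.5 4 0 0 0;0.5 4 0 0 0;0.5 4 0 0 0;0.5 4 0 0 0;0 0 0 0 0"}}

```text
time: 5.37
tcp_pos: [0.52, 0.0887, 0.0503]
tool_rot: [0.191, 3.136, 0.001]
contact_force: [-0.7, -1.3, -0.1]
grip_width: 0.002
```

Emit:
{"fn": "drive_tool", "kwargs": {"increments": "0.4 3 0 0 0;0.4 3 0 0 0;0.4 3 0 0 0;0.2 2 0 0 0;0 0 0 0 0"}}

```text
time: 5.78
tcp_pos: [0.5212, 0.0994, 0.0502]
tool_rot: [-0.191, -3.136, -0.0]
contact_force: [-0.8, 0.2, 0.1]
grip_width: 0.0
```

Emit:
{"fn": "drive_tool", "kwargs": {"increments": "0.2 1.5 0 0 0;0.2 1.5 0 0 0;0.2 1.5 0 0 0"}}

```text
time: 6.03
tcp_pos: [0.5217, 0.1035, 0.0502]
tool_rot: [-0.191, -3.135, 0.0]
contact_force: [-0.5, -2.3, 1.5]
grip_width: -0.002
```

```bash
python3 - <<'E'
from h import *
p=np.load('g.npy')
a=get_image('scene');print(sensors.state()['contact_force'])
x,y,w,H=275,150,115,140
I=cv2.resize(cv2.cvtColor(a['color'][y:y+H,x:x+w],cv2.COLOR_RGB2BGR),None,fx=4,fy=4,interpolation=cv2.INTER_CUBIC)
I=cv2.convertScaleAbs(I,alpha=1.7)
for m in [(-.072,.055,.074),(.05,.055,.074),(.05,.063,.074),(.05,.055,.022)]: cv2.circle(I,tuple(int(v) for v in (proj(W(p,m),a)-[x,y]+.5)*4),2,(0,0,255),-1)
cv2.imwrite('pics/e.png',I)
E
```

```text
[-0.03747549 -1.07496088  0.30419483]
```

View pics/e.png

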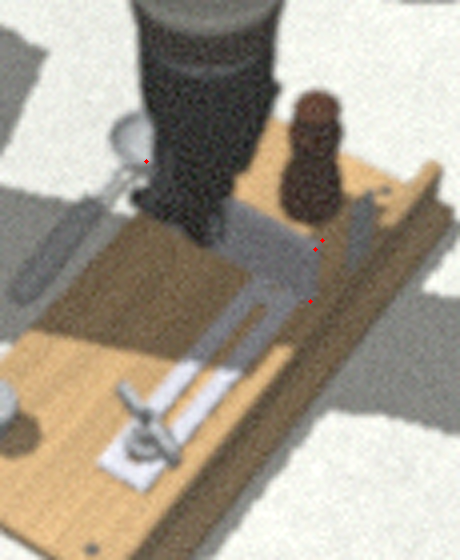

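Emit:
{"fn": "drive_tool", "kwargs": {"increments": "0.2 1.5 0 0 0;0.2 1.5 0 0 0;0 0 0 0 0"}}

```text
time: 6.33
tcp_pos: [0.5219, 0.1048, 0.0502]
tool_rot: [-0.193, -3.135, 0.006]
contact_force: [-1.5, -12.5, 2.2]
grip_width: -0.001
```

Emit:
{"fn": "drive_tool", "kwargs": {"increments": "0.2 1.5 0 0 0;0 0 0 0 0"}}

```text
time: 6.5
tcp_pos: [0.5219, 0.105, 0.0502]
tool_rot: [-0.195, -3.135, 0.01]
contact_force: [-3.2, -20.1, 3.9]
grip_width: -0.004
```

Emit:
{"fn": "drive_tool", "kwargs": {"increments": "0.2 1 0 0 0;0 0 0 0 0"}}

```text
time: 6.67
tcp_pos: [0.5219, 0.105, 0.0502]
tool_rot: [-0.196, -3.134, 0.013]
contact_force: [-4.8, -25.7, 4.4]
grip_width: 0.001
```

Emit:
{"fn": "drive_tool", "kwargs": {"increments": "-1 -10 0 0 0;-2 -15 0 0 0;0 0 20 0 0;0 0 20 0 0;0 -20 0 0 0;0 -25 0 0 0;0 0 0 0 0;0 0 0 0 0"}}

```text
time: 7.33
tcp_pos: [0.5198, 0.0385, 0.0904]
tool_rot: [0.194, 3.135, 0.001]
contact_force: [-0.3, -0.1, 0.3]
grip_width: -0.001
```

```bash
cat > path.py <<'E'
from h import *
import sys
p=np.load('g.npy')
def ctr(deg,r=26,hx=11,hy=13,t=3):
    th=np.radians(deg);u=np.array([np.cos(th),np.sin(th)]);n=np.array([np.sin(th),-np.cos(th)])
    c=u*r-n*(t+hx*abs(n[0])+hy*abs(n[1])); return c
def world(deg,**k): c=ctr(deg,**k)/1000; return W(p,(.026+c[0],-.085+c[1],0))[:2]
if __name__=='__main__':
    a=np.arange(float(sys.argv[1]),float(sys.argv[2])-.1,-float(sys.argv[3]))
    P=np.array([world(x) for x in a]);X=np.array(sensors.state()['tcp_pos']);print('tcp',X,'to start mm',np.round((P[0]-X[:2])*1000,1),'ctr',ctr(a[0]),ctr(a[-1]))
    D=np.round(np.diff(np.round(P*1000),axis=0)).astype(int);print('; '.join(f'{x} {y} 0 0 0' for x,y in D)); print('end',P[-1])
E
python3 path.py 171 45 6
python3 - <<'E'
from h import *
b=get_image('scene')
print(sensors.state()['contact_force'])
x,y,w,H=275,150,115,140
I=cv2.resize(cv2.cvtColor(b['color'][y:y+H,x:x+w],cv2.COLOR_RGB2BGR),None,fx=4,fy=4,interpolation=cv2.INTER_CUBIC)
cv2.imwrite('pics/f.png',cv2.convertScaleAbs(I,alpha=1.7))
E
```

```text
tcp [0.51980332 0.03852145 0.09038228] to start mm [  2.3 -75.5] ctr [-28.42699987 -13.27722976] [ 4.26345597 32.50609665]
-1 2 0 0 0; -1 3 0 0 0; -1 3 0 0 0; 0 3 0 0 0; 0 4 0 0 0; 1 3 0 0 0; 1 3 0 0 0; 2 4 0 0 0; 2 3 0 0 0; 3 3 0 0 0; 3 2 0 0 0; 4 2 0 0 0; 4 2 0 0 0; 3 1 0 0 0; 2 1 0 0 0; 2 1 0 0 0; 2 1 0 0 0; 3 1 0 0 0; 3 0 0 0 0; 3 0 0 0 0; 3 -1 0 0 0
end [0.56013282 0.00446281]
[-0.9978637  -0.20722018  0.07023685]
```

View pics/f.png

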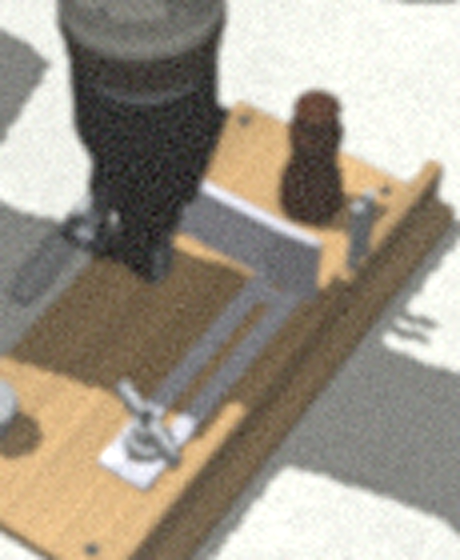

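Emit:
{"fn": "drive_tool", "kwargs": {"increments": "0 -25 0 0 0;0 -25 0 0 0;0 -20 0 0 0;-1 -10 0 0 0;0 0 0 0 0;0 0 -20 0 0;0 0 -18 0 0;0 0 -10 0 0;0 0 -6 0 0;0 0 0 0 0"}}

```text
time: 8.22
tcp_pos: [0.518, -0.0402, 0.0351]
tool_rot: [-0.19, -3.134, -0.0]
contact_force: [-0.6, -0.0, 0.2]
grip_width: -0.0
```

```bash
python3 path.py 171 45 6|head -1; python3 -c "
from h import *
print(sensors.state()['contact_force'])"
```

```text
tcp [ 0.5179952  -0.04017694  0.03510161] to start mm [4.1 3.2] ctr [-28.42699987 -13.27722976] [ 4.26345597 32.50609665]
[-0.60436439 -0.03711037  0.1795986 ]
```

Emit:
{"fn": "drive_tool", "kwargs": {"increments": "4 3 0 0 0;-1 2 0 0 0;-1 3 0 0 0;-1 3 0 0 0;0 3 0 0 0;0 4 0 0 0;1 3 0 0 0;1 3 0 0 0;0 0 0 0 0"}}

```text
time: 8.97
tcp_pos: [0.5218, -0.0165, 0.0363]
tool_rot: [0.19, 3.136, 0.0]
contact_force: [0.3, -0.0, 0.7]
grip_width: -0.002
```

Emit:
{"fn": "drive_tool", "kwargs": {"increments": "2 4 0 0 0; 2 3 0 0 0; 3 3 0 0 0; 3 2 0 0 0; 4 2 0 0 0; 4 2 0 0 0;0 0 0 0 0"}}

```text
time: 9.55
tcp_pos: [0.5405, -0.0006, 0.0362]
tool_rot: [0.191, 3.135, 0.001]
contact_force: [0.8, 0.7, 0.4]
grip_width: 0.004
```

Emit:
{"fn": "drive_tool", "kwargs": {"increments": "3 1 0 0 0; 2 1 0 0 0; 2 1 0 0 0; 2 1 0 0 0; 3 1 0 0 0; 3 0 0 0 0; 3 0 0 0 0; 3 -1 0 0 0;0 0 0 0 0"}}

```text
time: 10.3
tcp_pos: [0.5614, 0.0029, 0.0363]
tool_rot: [0.191, 3.135, 0.0]
contact_force: [-0.2, 0.4, -0.5]
grip_width: 0.001
```

```bash
python3 path.py 171 45 6|tail -1; python3 - <<'E'
from h import *
b=get_image('scene')
s=sensors.state();print(s['tcp_pos'],s['contact_force'])
x,y,w,H=275,170,115,120
I=cv2.resize(cv2.cvtColor(b['color'][y:y+H,x:x+w],cv2.COLOR_RGB2BGR),None,fx=4,fy=4,interpolation=cv2.INTER_CUBIC)
cv2.imwrite('pics/g.png',cv2.convertScaleAbs(I,alpha=1.7))
E
```

```text
end [0.56013282 0.00446281]
[0.56114232 0.00283881 0.0362938 ] [-0.37627558  0.66999567 -0.38547707]
```

View pics/g.png

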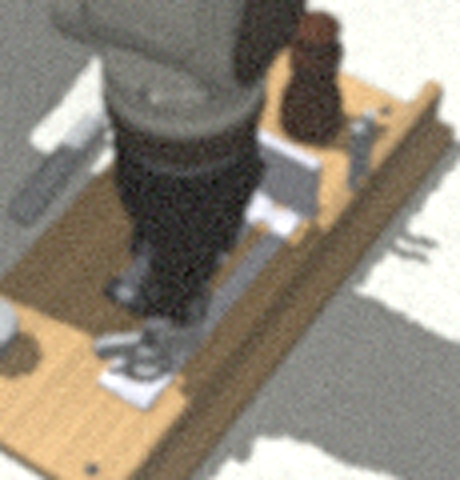

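Emit:
{"fn": "drive_tool", "kwargs": {"increments": "-4 5 0 0 0;0 0 20 0 0;0 0 20 0 0;0 0 15 0 0;0 -20 0 0 0;0 -20 0 0 0;0 -20 0 0 0;0 0 0 0 0"}}

```text
time: 11.02
tcp_pos: [0.5565, -0.0543, 0.0916]
tool_rot: [0.194, 3.135, -0.001]
contact_force: [1.3, 0.0, 0.1]
grip_width: -0.004
```

```bash
python3 path.py 246 84 6; python3 - <<'E'
from h import *
b=get_image('scene')
o=nets.spot_point('nut_axis',b)[:1];print(o)
x,y,w,H=275,170,115,120
I=cv2.resize(cv2.cvtColor(b['color'][y:y+H,x:x+w],cv2.COLOR_RGB2BGR),None,fx=4,fy=4,interpolation=cv2.INTER_CUBIC)
I=cv2.convertScaleAbs(I,alpha=1.7);p=np.load('g.npy')
for d in (225,45):
  t=np.radians(d);q=(proj(W(p,(.026+.032*np.cos(t),-.085+.032*np.sin(t),.05)),b)-[x,y]+.5)*4;cv2.circle(I,tuple(int(v) for v in q),2,(0,0,255),-1)
cv2.imwrite('pics/h.png',I)
E
```

```text
tcp [ 0.55652144 -0.05425503  0.09157298] to start mm [-2.2 -4.8] ctr [  6.17614335 -31.21033943] [-12.49706344  27.45670956]
-3 0 0 0 0; -2 -1 0 0 0; -4 1 0 0 0; -3 0 0 0 0; -3 2 0 0 0; -3 1 0 0 0; -3 3 0 0 0; -3 2 0 0 0; -2 4 0 0 0; -2 3 0 0 0; -2 4 0 0 0; -1 2 0 0 0; -2 2 0 0 0; -1 3 0 0 0; 0 3 0 0 0; -1 3 0 0 0; 0 3 0 0 0; 1 3 0 0 0; 1 4 0 0 0; 1 3 0 0 0; 2 3 0 0 0; 3 3 0 0 0; 3 3 0 0 0; 3 2 0 0 0; 4 2 0 0 0; 4 1 0 0 0; 2 1 0 0 0
end [0.54288213 0.00149213]
[{'point': [275.5, 259.2], 'confidence': 0.72}]
```

View pics/h.png

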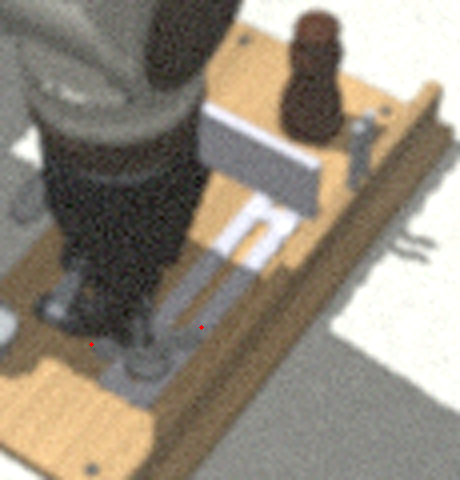

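Emit:
{"fn": "drive_tool", "kwargs": {"increments": "-2 -7 0 0 0;0 0 0 0 0;0 0 -20 0 0;0 0 -18 0 0;0 0 -10 0 0;0 0 -8 0 0;0 0 0 0 0;0 0 0 0 0"}}

```text
time: 11.78
tcp_pos: [0.5546, -0.0588, 0.0355]
tool_rot: [-0.191, -3.136, -0.0]
contact_force: [-0.3, 0.2, 0.7]
grip_width: 0.0
```

```bash
python3 path.py 246 84 6|head -1; python3 -c "
from h import *
print(sensors.state()['contact_force'])"
```

```text
tcp [ 0.55462844 -0.05884307  0.03545833] to start mm [-0.4 -0.2] ctr [  6.17614335 -31.21033943] [-12.49706344  27.45670956]
[-0.32768616  0.24902466  0.66129443]
```

Emit:
{"fn": "drive_tool", "kwargs": {"increments": "-3 0 0 0 0; -2 -1 0 0 0; -4 1 0 0 0; -3 0 0 0 0; -3 2 0 0 0; -3 1 0 0 0; -3 3 0 0 0; -3 2 0 0 0; -2 4 0 0 0; -2 3 0 0 0;0 0 0 0 0"}}

```text
time: 12.7
tcp_pos: [0.5261, -0.0434, 0.0352]
tool_rot: [-0.19, -3.135, -0.0]
contact_force: [0.4, 0.3, 0.7]
grip_width: -0.0
```

Emit:
{"fn": "drive_tool", "kwargs": {"increments": "-2 4 0 0 0; -1 2 0 0 0; -2 2 0 0 0; -1 3 0 0 0; 0 3 0 0 0; -1 3 0 0 0; 0 3 0 0 0; 1 3 0 0 0; 1 4 0 0 0;0 0 0 0 0"}}

```text
time: 13.53
tcp_pos: [0.5218, -0.0163, 0.0352]
tool_rot: [-0.19, -3.136, -0.001]
contact_force: [-0.2, 0.2, 0.2]
grip_width: 0.004
```

Emit:
{"fn": "drive_tool", "kwargs": {"increments": "1 3 0 0 0; 2 3 0 0 0; 3 3 0 0 0;0 0 0 0 0"}}

```text
time: 13.87
tcp_pos: [0.5282, -0.0074, 0.0353]
tool_rot: [0.191, 3.135, 0.001]
contact_force: [0.1, 0.7, -0.1]
grip_width: -0.005
```

```bash
python3 path.py 114 84 6;  python3 -c "
from h import *
print(sensors.state()['contact_force'])"
```

```text
tcp [ 0.52822942 -0.00744225  0.0352853 ] to start mm [-1.4 -0.3] ctr [-27.32644879  16.29402437] [-12.49706344  27.45670956]
3 3 0 0 0; 3 2 0 0 0; 4 2 0 0 0; 4 1 0 0 0; 2 1 0 0 0
end [0.54288213 0.00149213]
[ 0.0872226   0.68696026 -0.11521067]
```

Emit:
{"fn": "drive_tool", "kwargs": {"increments": "3 2 0 0 0; 3 2 0 0 0; 2 1 0 0 0;0 0 0 0 0"}}

```text
time: 14.2
tcp_pos: [0.5361, -0.0028, 0.0352]
tool_rot: [0.191, 3.136, 0.0]
contact_force: [-0.2, 0.2, 0.5]
grip_width: -0.001
```

Emit:
{"fn": "drive_tool", "kwargs": {"increments": "2 1 0 0 0;2 0 0 0 0;0 0 0 0 0"}}

```text
time: 14.45
tcp_pos: [0.5399, -0.002, 0.0353]
tool_rot: [0.191, 3.136, 0.0]
contact_force: [-0.6, -1.1, -0.4]
grip_width: -0.001
```

Emit:
{"fn": "drive_tool", "kwargs": {"increments": "1.5 0 0 0 0;0 0 0 0 0"}}

```text
time: 14.62
tcp_pos: [0.54, -0.0019, 0.0352]
tool_rot: [-0.191, -3.133, -0.0]
contact_force: [-9.0, 1.0, 3.2]
grip_width: 0.001
```

Emit:
{"fn": "drive_tool", "kwargs": {"increments": "1.5 0 0 0 0;0 0 0 0 0"}}

```text
time: 14.78
tcp_pos: [0.5402, -0.0019, 0.0351]
tool_rot: [-0.191, -3.131, -0.0]
contact_force: [-14.2, 0.5, 7.9]
grip_width: 0.006
```

Emit:
{"fn": "drive_tool", "kwargs": {"increments": "-8 0 0 0 0;-10 0 0 0 0;0 0 20 0 0;0 0 25 0 0;0 0 25 0 0;0 0 30 0 0;-30 20 10 0 0;-30 20 10 0 0;-30 20 0 0 0;-30 20 0 0 0;0 0 0 0 0;0 0 0 0 0"}}

```text
time: 15.78
tcp_pos: [0.4038, 0.0787, 0.1559]
tool_rot: [0.188, 3.134, 0.001]
contact_force: [0.3, -0.5, -0.7]
grip_width: 0.001
```

```bash
python3 - <<'E'
from h import *
p=np.load('g.npy')
L=[]
for nm,c in(('scene',(275,165,115,130)),('top',(235,200,130,110))):
    b=get_image(nm);x,y,w,H=c
    I=cv2.resize(cv2.cvtColor(b['color'][y:y+H,x:x+w],cv2.COLOR_RGB2BGR),None,fx=3,fy=3,interpolation=cv2.INTER_CUBIC)
    I=cv2.convertScaleAbs(I,alpha=1.6)
    for m in [(.026,-.053,.05),(.026,-.117,.05),(.05,.055,.074),(-.072,.055,.074)]: cv2.circle(I,tuple(int(v) for v in (proj(W(p,m),b)-[x,y]+.5)*3),2,(0,0,255),-1)
    L.append(cv2.copyMakeBorder(I,0,400-I.shape[0],0,0,cv2.BORDER_CONSTANT))
s=sensors.state();print(s['tcp_pos'],s['contact_force'],s['time'])
cv2.imwrite('pics/i.png',np.hstack(L))
E
```

```text
[0.40499055 0.07785295 0.15550565] [ 0.88732151 -0.04623392 -1.24254749] 15.8833
```

View pics/i.png

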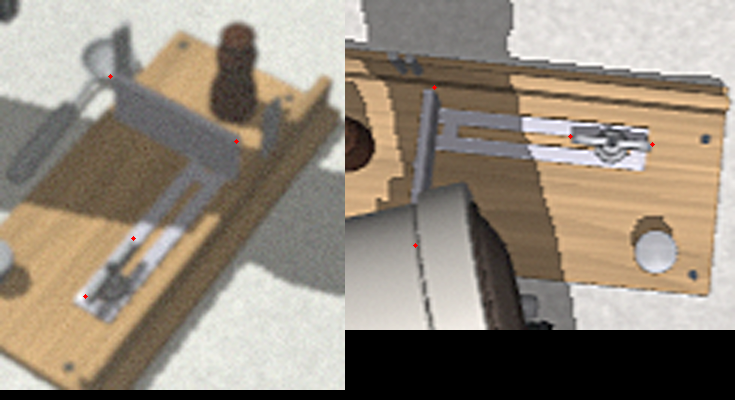

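```bash
python3 -c "
from h import *
r.close_job()"
```

```text
the job is handed in; nothing more can be done
```

I pushed the end stop home and tightened the wing nut, then handed the job in at about 16 s. No verdict is reported, so the result below rests on my own checks.

- **End stop:** I pushed it with the shut fingertips until it stopped dead against its pins. The measured force rose to about 26 N, below the 45 N limit.
- **Wing nut:** Two clockwise strokes of about 112° and 135° brought it to a dead stop at about 16 N. The position where it stopped matches the fully tight pose worked out from the images.
- **Last pictures:** With the arm withdrawn, both views show the wings lying along the guide's y. The stop's plate is at its expected home position. The mill, stopper and spoon look unmoved, though the arm hid part of the top view. I did not re-check the mug, jar and tin, but no planned path went near them.
- **Disagreement:** The networks' point estimates for the guide differed from each other by up to about 1 cm. I used a pose fitted to the board's corners instead, and both dead stops were within about 2 mm of where that fit put them.

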